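# Shut the toolbox, then open the tool cupboard over it

## Task

The toolbox in front of the bench cupboard has its lid up, in the way of the cupboard door. Lower the lid until it is fully shut, without slamming it, then swing the cupboard door open until it stands at least square to the cupboard's front. Leave the lid shut, the door standing open, and the other things on the bench where they are.

Things in the scene. Friction and masses are not known exactly. Their poses are not given: they have to be found in the camera images.
- cupboard: Fixed wooden bench cupboard, 200 deep (its x), 280 wide (its y), 350 high, origin: centre of its underside. Front faces its -x: drawer plinth (dummies) up to z 130, door above it (outer face at x -118 mm). A black organiser 60 high stands on its top from x -20 mm backwards.
- door (a joint): Cupboard door angle: 0 closed, grows opening, 1.57 square, limit 1.9 rad. Plywood panel 256 wide, 16 thick, z 135 to 325 mm; upright hinge axis at cupboard x -110, y -130 mm; free edge (y +128) swings out to the cupboard's -x. Stiff: it stays where left, about 2 N at the handle moves it.
- door_handle (a point): Middle of the door handle, moves with the door: upright round steel bar, 12 thick, 90 long (z 205 to 295 mm), a post at each end, axis 50 mm in front of the door's face, 230 mm from the hinge axis, 28 mm from the free edge. Axes as the cupboard's when closed, turning with the door.
- board_edge (a point): Middle of the front lower edge of the cupboard's dark top board (fixed, 290 wide). Board and the upright rail on its front edge fill z 330 to 390 there and overhang the door's face by 45 mm, so the closed door's handle (bar axis 5 mm further out, and lower) leaves no room for a gripper straight from above; come in tilted.
- door_hinge (a point): Point on the door's vertical hinge axis, at mid height of the door (z 230 mm).
- toolbox: Dark steel toolbox without lid, fixed: 130 (its x) by 220 (its y), 85 mm high, origin: centre of its underside. Stands before the cupboard with its -x side towards it (yaw about the cupboard's + 180 degrees), 25 to 45 mm off the door's face. The door passes over the shut lid but runs into the raised one.
- toolbox_lid (a joint): Angle of the toolbox lid: 0 fully shut (lying flat on the box), about 1.1 to 1.4 at the start (raised), limit 1.6 (rad). Stiff hinge: the lid stays where it is left; about 3 N at its edge moves it.
- lid_hinge (a point): Middle of the lid's hinge line, on the toolbox's rim away from the cupboard (toolbox x = +65 mm, z = 86 mm), along the toolbox's y. The lid's underside passes through it.
- lid_edge (a point): Middle of the lid's free edge, moves with the lid: lid plate 142 mm from hinge to free edge, 224 mm wide, 10 mm thick (flat steel, a 1.5 mm raised pad on its outer face). Shut, its outer face is at z = 96 mm and its free edge is 12 mm beyond the box wall, towards the cupboard.
- screw_jar: Bystander: glass jar with a steel cap, 60 across, 75 high, origin under its centre.
- offcut: Bystander: pale wooden block 70 x 50 x 45, origin under its centre.
- hammer: Bystander: hammer lying along its x, about 280 long.
- screwdriver: Bystander: screwdriver lying along its x, 200 long.
- mug: Bystander: white mug, 80 across, 90 high, origin under its centre.
- glue: Bystander: white glue bottle, 56 across, 160 high, origin under its centre.
- tape: Bystander: roll of tape lying flat, 100 across, 25 high, origin under its centre.

How it is judged:
By the outcome, as a careful person would: the job done as asked, in the order asked, and still so for the second after the job is handed in, with the robot touching nothing.
It also fails if it takes over 64 s, if anything falls off the work surface, if the arm or the gripper's body presses on something with over 40 N, if the wrist force passes 120 N, or if a joint passes its speed limit or range.

## Robot

A 7-joint arm with a two-finger parallel gripper is mounted at the origin on the work surface. World frame = base frame: x ahead of the robot, y to its left, z up, the work surface at z = 0. Lengths are in m, angles in rad, forces in N, time in s.
With the tool pointing down it reaches from about 0.425 to 0.875 m from the base axis. Payload 8.4 kg.
Tool frame: the origin (TCP) lies at the very end of the fingers, on their centre line; the grasp point (between the pads) lies 19 mm behind it (ctrl.pinch_z is the distance from the TCP to the grasp point, in m); z points along the fingers, y is the line along which they close (so a half turn about z gives the same grasp; the last joint's range is limited). The gripper opens to 85 mm and grips with 20 to 120 N. Pads are 22 mm wide; open, the fingers measure 114 mm over their backs; the gripper's body (76 mm by 85 mm) begins 54 mm behind the grasp point. The pads swing forward as they close: fully open they stand 13 mm farther back than shut.
Start: joints at [-1.409, 0.333, 0.04, 1.465, -0.013, 1.343, -0.059], TCP at [0.168, 0.628, 0.231] pointing down, gripper open.
Joint ranges: [-2.58, 2.58], [-0.38, 2.09], [-1.3, 1.39], [0.25, 2.4], [-1.5, 4.64], [0.08, 2.09], [-2.65, 2.65]. Speed limits (rad/s): [2.22, 2.22, 2.79, 2.79, 3.14, 3.14, 3.14].

## Interface

Orientations are given as [roll, pitch, yaw] about the fixed x, y, z axes, in that order (R = Rz(yaw) Ry(pitch) Rx(roll)).
In Python, from plant import monitor, eyes, job, ctrl gives the robot as it stands. The module is installed in compiled form; this text tells all that it offers.
- The arm moves only by the shell command python3 -m creep 'ROWS' [FORCE]. ROWS is JSON, a list of rows, each a list of 7 numbers: the closure, from 0 (fully open) to 1 (shut), then the shift along the tool's x, y, z in cm, then the turn, a rotation vector about the tool's x, y, z in degrees. In form: [[jaw, dx, dy, dz, rx, ry, rz], ...]. A call has exactly 8 rows; each row is the pose to reach, as a shift and turn from the pose commanded when the call began, along the tool's axes at that moment; what a row does not reach only later rows make up. A row lasts 1/10 s, in which the tool goes at most 50 mm and 8.59 degrees, less where a joint would pass 70% of its speed; a pose out of reach is approached as far as the arm can. A call with a gripper value outside its range is refused whole. The fingers move at their own pace and stop on an object; FORCE is the grip in N (left out, the last holds). Time passes only in rows, so rows that repeat a pose let the fingers close, or fill a call up. It gives the time, the measured TCP pose, the force, the opening and the grip force at its end, in the units of the state.
- monitor.sense(): the state, without advancing time (a new reading comes with each control period).
- eyes.snapshot(name): name is "scene" or "top" or "wrist"; returns a dict with "color" (480x640x3 uint8, blue, green, red), "depth" (480x640 float32, m along the optical axis (not along the pixel's ray), 0 where there is no reading), "vfov" (degrees; the focal length in pixels is half the picture's height over the tangent of half this angle, whatever the lens; pixels are square), "cx", "cy" (the principal point, pixels), "world_from_camera" (4x4, takes a point from camera to world coordinates). Camera axes: x right, y down, z forward; pixel columns grow to the right and rows downward; lengths in m; the calibration is good to about 2 mm. A picture is of the moment at which its call begins.
- job.sign_off(): hands the job in; it is judged then, once.
The state is a dict: "clock": time; "joints": joint angles; "qvel": joint speeds; "tau": joint torques, N m; "tcp_pos": TCP position; "tool_rot": TCP orientation; "ft_force": force on the tool from outside, world axes, zero at the start; "ft_torque": the same for the moment, N m; "width": finger opening in m; "grasp_force": force on a finger pad.
Only numpy, scipy, OpenCV 4.12 (cv2) and the standard library are available. Lean on these libraries where they do the work, as an engineer would, in place of code of your own. Each camera call takes 0.05 s, during which the arm holds its last target. There are 200 camera calls.

## Working session

There is one attempt and no reset: what is moved stays moved. The work goes in short steps, Python scripts to look and compute and a shell command to move; the robot and the scene stay as the last step left them, time stands still between calls to the robot, and variables do not carry over. Pictures are saved under pics/ and viewed, at most 10 in all, crops included, and the job is handed in when it is done.

```bash
mkdir -p pics; python3 - <<'E'
from plant import monitor, eyes
import cv2, numpy as np
s=monitor.sense(); print(s)
for n in("scene","top"):
    d=eyes.snapshot(n); cv2.imwrite(f"pics/{n}0.png",d["color"]); np.savez(f"{n}0.npz",**d)
    print(n,d["vfov"],d["cx"],d["cy"],d["world_from_camera"])
E
```

```text
{'clock': 0.0, 'joints': array([-1.40920895,  0.33392585,  0.03988603,  1.46628757, -0.01337625,
        1.34330655, -0.05850759]), 'qvel': array([-0.00053806,  0.00048697,  0.00047311,  0.00018542, -0.0005353 ,
       -0.00066307,  0.00089041]), 'tau': array([ 5.13260220e-04, -6.58554196e+01,  1.36581693e+00, -4.05571961e+01,
        1.67069386e-02,  1.23703209e-02, -1.60563633e-05]), 'tcp_pos': array([0.16752062, 0.62755963, 0.23040381]), 'tool_rot': array([-3.13993692e+00,  1.40221033e-04,  2.88077418e+00]), 'ft_force': array([ 0.46187646, -0.5120103 ,  0.81312109]), 'ft_torque': array([ 1.89972146e-05,  1.25847119e-02, -3.78518710e-02]), 'grasp_force': 0.0, 'width': 0.0852068112684497}
scene 53.222918053157215 309.7300948275779 231.5044957246132 [[ 0.86918001  0.39605726 -0.29608235  0.86405898]
 [ 0.49449285 -0.69407305  0.52320113 -0.58150564]
 [ 0.00171483 -0.60116657 -0.7991219   1.117303  ]
 [ 0.          0.          0.          1.        ]]
top 46.15953243331403 323.16222209975433 238.74375855205187 [[-0.01768028 -0.99636627  0.08331663  0.4345033 ]
 [-0.99983567  0.0172849  -0.00546438  0.02410038]
 [ 0.0040044  -0.08339955 -0.99650814  1.45569069]
 [ 0.          0.          0.          1.        ]]
```

View pics/scene0.png

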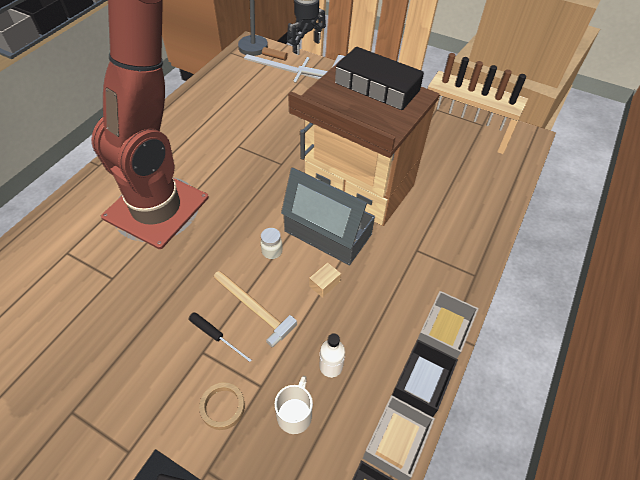

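View pics/top0.png

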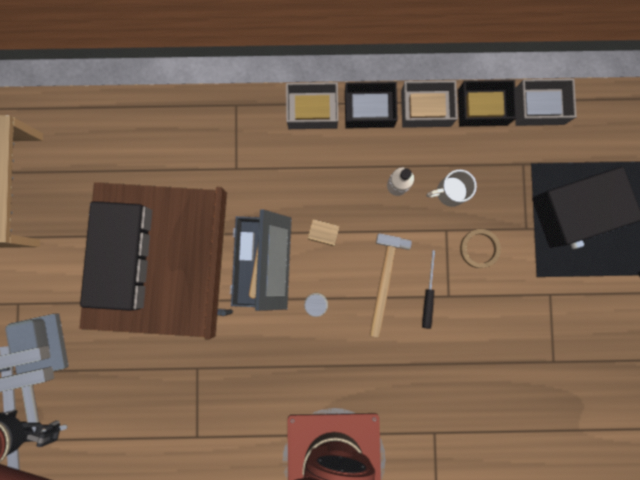

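The cupboard (top view, about x 80–225, y 185–335) faces world −y, and its handle is near (224,312) on the robot's side. The raised lid is at (257–290, 212–310), the jar at (316,305) and the offcut at (323,232). Next I'll measure these from depth.

```bash
cat > h.py <<'E'
import numpy as np, cv2
def cloud(d):
    f=240/np.tan(np.radians(float(d["vfov"]))/2); v,u=np.mgrid[:480,:640]; z=d["depth"]
    p=np.stack([(u-d["cx"])/f*z,(v-d["cy"])/f*z,z],-1); T=d["world_from_camera"]
    w=p@T[:3,:3].T+T[:3,3]; w[z==0]=np.nan; return w
def plane(P):
    c=P.mean(0); n=np.linalg.svd(P-c,full_matrices=False)[2][2]; return c,n,np.abs((P-c)@n).std()
E
python3 - <<'E'
from h import *
t=cloud(np.load("top0.npz")); s=cloud(np.load("scene0.npz"))
# top board + rail
m=np.zeros((480,640),bool); m[180:345,75:232]=1
b=t[m&(t[...,2]>.34)&(t[...,2]<.41)]
r=cv2.minAreaRect((b[:,:2]*1000).astype(np.float32)); print("board",r,cv2.boxPoints(r).round(), np.percentile(b[:,2],[5,50,95]))
m[:]=0; m[205:316,228:297]=1
L=t[m&(t[...,2]>.11)&(t[...,2]<.26)]
c,n,e=plane(L); print("top lid",c,n,e,len(L),L.min(0),L.max(0))
m[:]=0; m[170:262,283:376]=1
L=s[m&(s[...,2]>.10)&(s[...,2]<.26)]
for _ in range(5):
    c,n,e=plane(L); L=L[np.abs((L-c)@n)<max(2*e,.004)]
print("scene lid",c,n,e,len(L),L.min(0),L.max(0))
print("row of lid img", [ (uv,s[uv[1],uv[0]].round(3)) for uv in [(293,173),(364,199),(287,210),(350,240),(303,140),(310,130)]])
for k,(u,v) in dict(handle=(224,312),jar=(316,305),offcut=(323,232)).items(): print(k,t[v-2:v+3:2,u-2:u+3:2].reshape(-1,3).round(3).tolist())
E
```

```text
board ((494.1268310546875, 352.19854736328125), (264.18389892578125, 290.7736511230469), 85.16502380371094) [[338. 233.]
 [628. 208.]
 [650. 472.]
 [360. 496.]] [0.34683491 0.35123895 0.40924103]
top lid [0.49238941 0.13592742 0.17530518] [ 0.06027271  0.89336364 -0.44527362] 0.003733667015536857 2855 [0.37810528 0.10027009 0.11000048] [0.60690836 0.22324688 0.25930352]
scene lid [0.51034018 0.15758926 0.16234214] [ 0.0642827   0.0715343  -0.99536455] 0.0019284889129021305 315 [0.38220405 0.11882674 0.14922308] [0.60617728 0.26742182 0.17643618]
row of lid img [((293, 173), array([0.396, 0.156, 0.211])), ((364, 199), array([0.558, 0.273, 0.083])), ((287, 210), array([0.401, 0.111, 0.11 ])), ((350, 240), array([0.596, 0.103, 0.114])), ((303, 140), array([0.389, 0.221, 0.271])), ((310, 130), array([0.378, 0.277, 0.258]))]
handle [[0.386, 0.241, 0.213], [0.389, 0.223, 0.297], [0.388, 0.222, 0.274], [0.385, 0.226, 0.301], [0.385, 0.222, 0.3], [0.385, 0.219, 0.293], [0.381, 0.226, 0.304], [0.381, 0.223, 0.298], [0.38, 0.22, 0.29]]
jar [[0.393, 0.042, 0.076], [0.393, 0.037, 0.077], [0.393, 0.032, 0.073], [0.388, 0.042, 0.074], [0.388, 0.037, 0.072], [0.388, 0.032, 0.076], [0.384, 0.042, 0.075], [0.383, 0.037, 0.073], [0.384, 0.032, 0.083]]
offcut [[0.575, 0.021, 0.046], [0.574, 0.016, 0.048], [0.575, 0.011, 0.041], [0.569, 0.022, 0.047], [0.569, 0.016, 0.045], [0.569, 0.011, 0.045], [0.564, 0.022, 0.051], [0.564, 0.017, 0.046], [0.565, 0.011, 0.039]]
```

```bash
cat >> h.py <<'E'
from scipy.spatial.transform import Rotation as Ro
def R(z,y):  # tool z direction, approx closing direction
    z=np.array(z,float); z/=np.linalg.norm(z); y=np.array(y,float); y-=z*(y@z); y/=np.linalg.norm(y)
    return Ro.from_matrix(np.stack([np.cross(y,z),y,z],1))
def go(*targets):  # (pos, R or None): shift cm, turn deg in present tool frame
    from plant import monitor
    s=monitor.sense(); R0=Ro.from_euler("xyz",s["tool_rot"])
    print("t",round(s["clock"],2),"tcp",s["tcp_pos"].round(3),"F",s["ft_force"].round(1),"zy",R0.as_matrix()[:,2].round(2),R0.as_matrix()[:,1].round(2),"q",s["joints"].round(2))
    for p,r in targets:
        print((R0.inv().apply(np.array(p)-s["tcp_pos"])*100).round(1), np.degrees((R0.inv()*(r or R0)).as_rotvec()).round(1))
E
python3 -m creep '[[1,0,0,-5,0,0,0],[1,0,0,-10,0,0,0],[1,0,0,-15,0,0,0],[1,0,0,-20,0,0,0],[1,0,0,-25,0,0,0],[1,-4,-4,-25,0,0,0],[1,-7,-7.7,-25,0,0,0],[1,-10,-11,-25,0,0,-5]]' 40
python3 - <<'E'
from h import *
go(((.48,.03,.48),R((0,0,-1),(0,1,0))))
E
```

```text
clock: 0.9
tcp_pos: [0.2365, 0.4946, 0.4809]
tool_rot: [-3.141, 0.0, 2.969]
ft_force: [0.9, -0.6, 0.2]
width: -0.0001
grasp_force: 0.0
t 0.9 tcp [0.237 0.495 0.481] F [ 0.9 -0.6  0.2] zy [-0. -0. -1.] [ 0.17  0.99 -0.  ] q [-1.29  0.11  0.1   1.23 -0.01  1.8   0.2 ]
[-32.  -41.6   0.1] [-0.   0.  -9.9]
```

```bash

python3 -m creep '[[1,-2.5,-3.3,0,0,0,0],[1,-5,-6.6,0,0,0,0],[1,-8,-10.4,0,0,0,-2],[1,-11,-14.2,0,0,0,-4],[1,-14,-18,0,0,0,-6],[1,-17,-22,0,0,0,-8],[1,-20,-26,0,0,0,-10],[1,-23,-30,0,0,0,-10]]'
python3 -m creep '[[1,-2.5,-3.3,0,0,0,0],[1,-5,-6.6,0,0,0,0],[1,-8,-10.4,0,0,0,0],[1,-9,-11.5,0,0,0,0],[1,-9,-11.5,4,0,0,0],[1,-9,-11.5,9,0,0,0],[1,-9,-11.5,13,0,0,0],[1,-9,-11.5,17,0,0,0]]'
python3 - <<'E'
from h import *
go(((.49,.08,.185),R((0,0,-1),(0,1,0))))
E
```

```text
clock: 1.7
tcp_pos: [0.411, 0.1585, 0.4812]
tool_rot: [3.141, -0.0, -3.139]
ft_force: [-0.4, -0.1, 0.1]
width: 0.0001
grasp_force: 0.0
clock: 2.5
tcp_pos: [0.5001, 0.0456, 0.3093]
tool_rot: [3.142, -0.001, -3.141]
ft_force: [0.1, 0.8, 0.0]
width: 0.0
grasp_force: 0.0
t 2.5 tcp [0.5   0.046 0.309] F [0.1 0.8 0. ] zy [-0.  0. -1.] [-0.  1.  0.] q [-0.86 -0.03  0.67  1.72  0.02  1.45  1.38]
[ 1.   3.4 12.4] [ 0.  -0.   0.1]
```

```bash

python3 -m creep '[[1,0,1,4,0,0,0],[1,0,2,8,0,0,0],[1,0,3,11.5,0,0,0],[1,0,4,11.8,0,0,0],[1,0,6,11.8,0,0,0],[1,0,7.5,11.8,0,0,0],[1,0,8.5,11.9,0,0,0],[1,0,9.5,12.2,0,0,0]]'
python3 -m creep '[[1,0,0.7,0.6,0,0,0],[1,0,1.2,1.1,0,0,0],[1,0,1.7,1.7,0,0,0],[1,0,2.1,2.3,0,0,0],[1,0,2.5,3,0,0,0],[1,0,2.8,3.6,0,0,0],[1,0,3.0,4.2,0,0,0],[1,0,3.2,4.7,0,0,0]]'
python3 - <<'E'
from h import *
go(((.5,.18,.096),None))
from plant import eyes
d=eyes.snapshot("scene"); cv2.imwrite("pics/s1.png",d["color"][100:340,200:520])
E
```

```text
clock: 3.3
tcp_pos: [0.5015, 0.1414, 0.1905]
tool_rot: [3.141, 0.002, -3.14]
ft_force: [0.8, -1.4, 2.6]
width: -0.0003
grasp_force: 1.3
clock: 4.1
tcp_pos: [0.5004, 0.1729, 0.1417]
tool_rot: [-3.141, -0.0, -3.141]
ft_force: [0.4, 0.3, 2.4]
width: 0.0003
grasp_force: 0.9
t 4.1 tcp [0.5   0.173 0.142] F [0.4 0.3 2.4] zy [-0. -0. -1.] [-0.  1. -0.] q [-0.95  0.17  0.59  1.9  -0.1   1.11  1.25]
[0.  0.7 4.6] [0. 0. 0.]
```

View pics/s1.png

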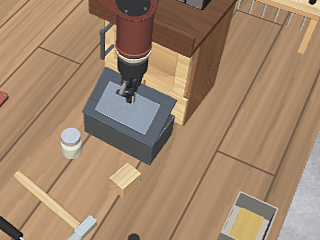

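The lid is following the fingertip at about 25° (crop centre 130,95), and the wrist is close to the board. I'll finish the push while backing off slightly.

```bash

python3 -m creep '[[1,0,-0.4,0.6,0,0,0],[1,0,-0.8,1.3,0,0,0],[1,0,-1.1,1.9,0,0,0],[1,0,-1.3,2.4,0,0,0],[1,0,-1.5,2.9,0,0,0],[1,0,-1.7,3.4,0,0,0],[1,0,-1.8,3.8,0,0,0],[1,0,-1.9,4.1,0,0,0]]'
python3 -m creep '[[1,0,0,0.2,0,0,0],[1,0,0,0.3,0,0,0],[1,0,0,0.4,0,0,0],[1,0,0,0.5,0,0,0],[1,0,0,0.6,0,0,0],[1,0,0,0.6,0,0,0],[1,0,0,0.7,0,0,0],[1,0,0,0.7,0,0,0]]'
python3 - <<'E'
from h import *
go(((.5,.13,.28),None))
E
```

```text
clock: 4.95
tcp_pos: [0.5005, 0.1539, 0.1009]
tool_rot: [3.142, -0.0, -3.14]
ft_force: [-0.2, 0.6, 2.1]
width: 0.0001
grasp_force: 1.1
clock: 5.75
tcp_pos: [0.5007, 0.154, 0.096]
tool_rot: [3.14, -0.0, -3.141]
ft_force: [-9.6, -1.5, 23.5]
width: -0.0
grasp_force: 11.8
t 5.75 tcp [0.501 0.154 0.096] F [-9.6 -1.5 23.5] zy [-0.  0. -1.] [-0.  1.  0.] q [-0.91  0.22  0.59  1.95 -0.14  1.01  1.32]
[  0.1  -2.4 -18.4] [0. 0. 0.]
```

```bash

python3 -m creep '[[1,0,0,-2,0,0,0],[1,0,-2,-6,0,0,0],[1,0,-4,-10,0,0,8],[1,0,-6,-14,0,0,16],[1,0,-8,-18,0,0,24],[0.45,2,-8,-20,0,0,32],[0.45,4,-8,-20,0,0,40],[0.45,4,-8,-20,0,0,48]]'
python3 -m creep '[[0.45,0,0,0,0,0,8],[0.45,0,0,0,0,0,16],[0.45,0,0,0,0,0,24],[0.45,0,0,0,0,0,32],[0.45,0,0,0,0,0,40],[0.45,0,0,0,0,0,48],[0.45,0,0,0,0,0,56],[0.45,0,0,0,0,0,64]]'
python3 - <<'E'
from h import *
z=np.array([.346,.742,-.574]); g=np.array([.384,.223,.24])+.019*z
go((g-.11*z,R(z,(.906,-.423,0))))
E
```

```text
clock: 6.55
tcp_pos: [0.4594, 0.0734, 0.295]
tool_rot: [3.14, -0.001, 2.299]
ft_force: [-0.2, -0.6, -0.4]
width: 0.0427
grasp_force: 0.0
clock: 7.35
tcp_pos: [0.4605, 0.0733, 0.294]
tool_rot: [-3.141, 0.001, 1.182]
ft_force: [0.9, -0.1, -0.4]
width: 0.0468
grasp_force: 0.0
t 7.35 tcp [0.46  0.073 0.294] F [ 0.9 -0.1 -0.4] zy [-0. -0. -1.] [ 0.93 -0.38 -0.  ] q [-0.83 -0.11  0.53  1.81  0.06  1.43 -0.7 ]
[  3.5 -13.1   0.2] [-1.3 55.   2.5]
```

```bash

python3 -m creep '[[0.45,0,-2,0,0,8,0],[0.45,0,-4,0,0,16,0],[0.45,1,-6,0,0,24,0],[0.45,1,-8,0,0,32,1],[0.45,2,-10,0,0,40,2],[0.45,3,-12,0,-1,48,2],[0.45,3.5,-13,0,-1.3,55,2.5],[0.45,3.5,-13,0,-1.3,55,2.5]]'
python3 - <<'E'
from h import *
z=np.array([.346,.742,-.574]); g=np.array([.384,.223,.24])+.019*z
go((g-.11*z,R(z,(.906,-.423,0))),(g,R(z,(.906,-.423,0))))
from plant import eyes
for n in("wrist","scene"):
    d=eyes.snapshot(n); cv2.imwrite(f"pics/{n}2.png",d["color"]); np.savez(f"{n}2.npz",**d)
E
```

```text
clock: 8.15
tcp_pos: [0.3711, 0.1339, 0.2934]
tool_rot: [-3.106, -0.543, 1.184]
ft_force: [-0.5, -0.2, 0.0]
width: 0.0468
grasp_force: 0.0
t 8.15 tcp [0.371 0.134 0.293] F [-0.5 -0.2  0. ] zy [ 0.16  0.49 -0.86] [ 0.93 -0.36 -0.03] q [ 0.13 -0.38 -0.1   2.14 -0.59  1.27 -0.19]
[ 1.1 -2.5  0.9] [-4.  23.9  1.7]
[ 5.5 -1.7 10.9] [-4.  23.9  1.7]
```

View pics/wrist2.png

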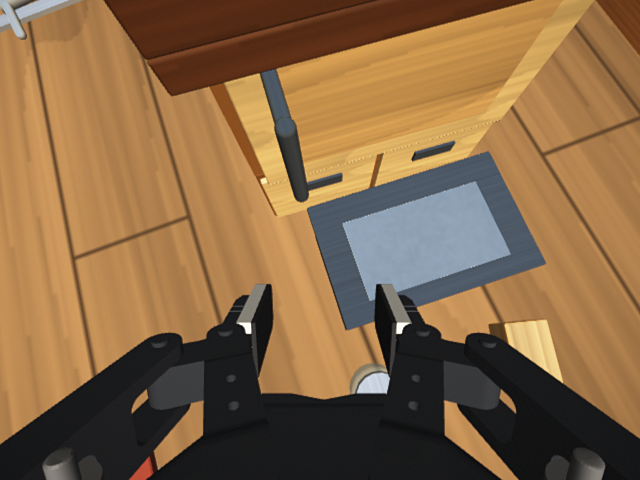

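View pics/scene2.png

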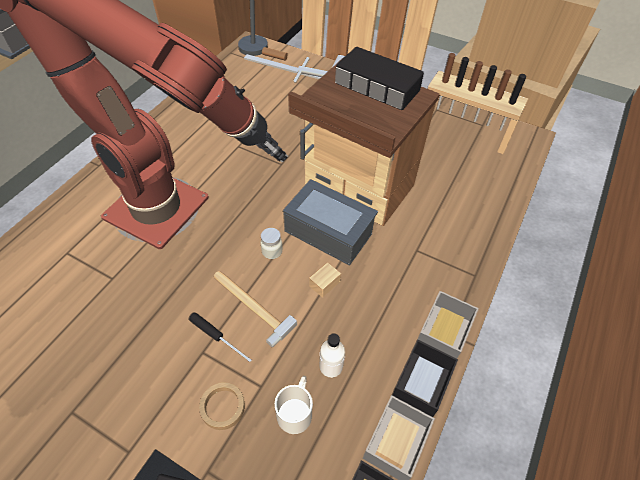

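The lid lies flat and shut, and the handle bar is at (285,125)–(300,195) in the wrist view. The tilt stopped at j2's limit. Moving further out should free it.

```bash

python3 -m creep '[[0.45,1,-2,2,-1,4,0],[0.45,2,-2,3.5,-2,10,1],[0.45,2.5,-2,4.5,-3,16,1],[0.45,3,-2,5.5,-4,24,1.7],[0.45,3,-2,5.5,-4,24,1.7],[0.45,3,-2,5.5,-4,24,1.7],[0.45,3,-2,5.5,-4,24,1.7],[0.45,3,-2,5.5,-4,24,1.7]]'
python3 - <<'E'
from h import *
z=np.array([.346,.742,-.574]); g=np.array([.384,.223,.24])+.019*z
go((g-.06*z,R(z,(.906,-.423,0))),(g,R(z,(.906,-.423,0))))
E
```

```text
clock: 9.05
tcp_pos: [0.3816, 0.1886, 0.2649]
tool_rot: [-3.129, -0.955, 1.134]
ft_force: [-0.5, 0.5, 1.0]
width: 0.047
grasp_force: 0.0
t 9.05 tcp [0.382 0.189 0.265] F [-0.5  0.5  1. ] zy [ 0.33  0.75 -0.58] [ 0.91 -0.41 -0.01] q [ 0.67 -0.38 -0.42  2.4  -1.2   1.25  0.35]
[-0.2 -1.2 -0. ] [-0.7  0.2  0. ]
[-0.2 -1.2  6. ] [-0.7  0.2  0. ]
```

```bash

python3 -m creep '[[0.45,-0.2,-1.2,0,0,0,0],[0.45,-0.2,-1.2,0.5,0,0,0],[0.45,-0.2,-1.2,1,0,0,0],[0.45,-0.2,-1.2,2,0,0,0],[0.45,-0.2,-1.2,3,0,0,0],[0.45,-0.2,-1.2,4,0,0,0],[0.45,-0.2,-1.2,5,0,0,0],[0.45,-0.2,-1.2,5.8,0,0,0]]'
python3 - <<'E'
from h import *
z=np.array([.346,.742,-.574]); g=np.array([.384,.223,.24])+.019*z
go((g,R(z,(.906,-.423,0))))
from plant import eyes
d=eyes.snapshot("wrist"); cv2.imwrite("pics/w3.png",d["color"])
E
```

```text
clock: 9.85
tcp_pos: [0.4001, 0.235, 0.2348]
tool_rot: [-3.12, -0.95, 1.135]
ft_force: [-0.4, 0.2, 0.3]
width: 0.0472
grasp_force: 0.0
t 9.85 tcp [0.4   0.235 0.235] F [-0.4  0.2  0.3] zy [ 0.32  0.75 -0.58] [ 0.91 -0.41 -0.01] q [ 1.   -0.38 -0.84  2.4  -1.37  1.23  0.42]
[-0.6 -0.9  0.2] [-1.3  0.5  0. ]
```

View pics/w3.png

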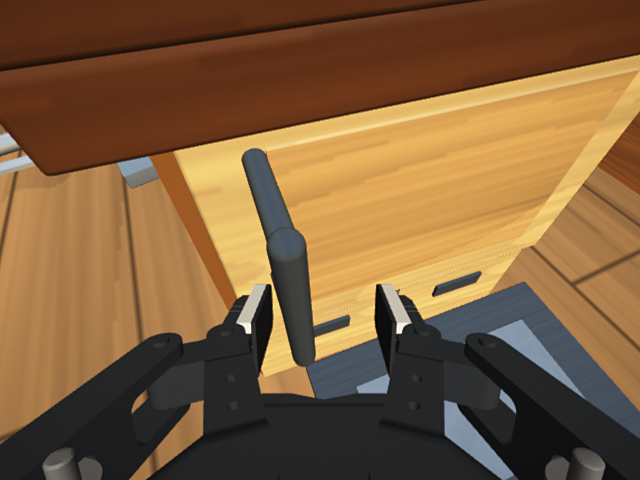

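The bar (270–315, 240–360) is between the pads (270 and 378), left of centre. I'll shift towards it and close.

```bash

python3 -m creep '[[0.45,-0.3,-0.4,0.2,0,0,0],[0.45,-0.3,-0.9,0.2,0,0,0],[0.45,-0.3,-0.9,0.2,0,0,0],[0.8,-0.3,-0.9,0.2,0,0,0],[0.8,-0.3,-0.9,0.2,0,0,0],[1,-0.3,-0.9,0.2,0,0,0],[1,-0.3,-0.9,0.2,0,0,0],[1,-0.3,-0.9,0.2,0,0,0]]' 50
python3 - <<'E'
from h import *
z=np.array([.346,.742,-.574]); g=np.array([.384,.223,.24])+.019*z
go((g,R(z,(.906,-.423,0))))
E
```

```text
clock: 10.7
tcp_pos: [0.3924, 0.2401, 0.2336]
tool_rot: [-3.103, -0.946, 1.14]
ft_force: [-45.9, -8.3, 14.1]
width: 0.0106
grasp_force: 49.5
t 10.7 tcp [0.392 0.24  0.234] F [-45.9  -8.3  14.1] zy [ 0.3   0.75 -0.58] [ 0.92 -0.39 -0.02] q [ 0.98 -0.38 -0.84  2.4  -1.36  1.24  0.41]
[-0.6 -0.  -0. ] [-2.5  0.8  0.2]
```

```bash
cat > arc.py <<'E'
from h import *
import sys
from plant import monitor
s=monitor.sense(); p=s["tcp_pos"]; z=Ro.from_euler("xyz",s["tool_rot"]).as_matrix()[:,2]
H=np.array([.617,.2625,0]); b=p-.019*z-H; a0=np.degrees(np.arctan2(b[1],b[0])); print("bar",b+H,"r",np.hypot(*b[:2]),"door deg",(a0-(85.17-90+180+14.15))%360)
go(*[(p+Ro.from_euler("z",d,degrees=True).apply(b)-b,None) for d in map(float,sys.argv[1:])])
E
python3 arc.py 5 10 15 20 25
```

```text
bar [0.38668812 0.22576708 0.24470901] r 0.23322278459706197 door deg 359.7418991749017
t 10.7 tcp [0.392 0.24  0.234] F [-45.9  -8.3  14.1] zy [ 0.3   0.75 -0.58] [ 0.92 -0.39 -0.02] q [ 0.98 -0.38 -0.84  2.4  -1.36  1.24  0.41]
[-1.   1.2 -1.4] [0. 0. 0.]
[-1.9  2.4 -2.7] [0. 0. 0.]
[-2.7  3.9 -3.9] [0. 0. 0.]
[-3.4  5.4 -5. ] [0. 0. 0.]
[-4.1  7.1 -5.9] [0. 0. 0.]
```

```bash

python3 -m creep '[[1,0,-0.2,0,0,0,0],[1,-0.3,0,-0.5,0,0,0],[1,-0.6,0.4,-0.9,0,0,0],[1,-1,0.8,-1.4,0,0,0],[1,-1.3,1.2,-1.8,0,0,0],[1,-1.6,1.6,-2.3,0,0,0],[1,-1.9,2.1,-2.7,0,0,0],[1,-1.9,2.1,-2.7,0,0,0]]'
python3 arc.py 5 10 15 20 25
```

```text
clock: 11.5
tcp_pos: [0.4034, 0.1975, 0.2337]
tool_rot: [-3.112, -0.947, 1.132]
ft_force: [-9.5, -3.4, -0.9]
width: 0.0104
grasp_force: 50.5
bar [0.39736137 0.18335336 0.24480888] r 0.2334637428778125 door deg 10.49659565076945
t 11.5 tcp [0.403 0.198 0.234] F [-9.5 -3.4 -0.9] zy [ 0.32  0.75 -0.58] [ 0.92 -0.4  -0.02] q [ 1.03 -0.31 -0.79  2.38 -1.28  1.26  0.46]
[-0.8  1.5 -1.2] [0. 0. 0.]
[-1.5  3.  -2.2] [0. 0. 0.]
[-2.2  4.7 -3.2] [0. 0. 0.]
[-2.7  6.5 -4. ] [0. 0. 0.]
[-3.2  8.4 -4.7] [0. 0. 0.]
```

Works; the door is opening.

```bash

python3 -m creep '[[1,-0.4,0.7,-0.6,0,0,0],[1,-0.8,1.4,-1.2,0,0,0],[1,-1.2,2.2,-1.7,0,0,0],[1,-1.5,2.9,-2.2,0,0,0],[1,-1.9,3.8,-2.7,0,0,0],[1,-2.2,4.6,-3.2,0,0,0],[1,-2.5,5.5,-3.6,0,0,0],[1,-2.7,6.4,-4.0,0,0,0]]'
python3 arc.py 5 10 15 20 25
```

```text
clock: 12.3
tcp_pos: [0.4429, 0.1269, 0.2338]
tool_rot: [-3.112, -0.946, 1.132]
ft_force: [-6.9, -1.1, -12.5]
width: 0.01
grasp_force: 49.3
bar [0.43683922 0.11273982 0.24493921] r 0.23427765383645022 door deg 30.415340489473635
t 12.3 tcp [0.443 0.127 0.234] F [ -6.9  -1.1 -12.5] zy [ 0.32  0.75 -0.58] [ 0.91 -0.4  -0.02] q [ 1.1  -0.12 -0.76  2.26 -1.13  1.23  0.49]
[-0.5  1.9 -0.7] [0. 0. 0.]
[-0.8  3.8 -1.3] [0. 0. 0.]
[-1.1  5.8 -1.7] [0. 0. 0.]
[-1.2  7.8 -2. ] [0. 0. 0.]
[-1.3  9.8 -2.1] [0. 0. 0.]
```

```bash
cat > arc2.py <<'E'
from h import *
import sys
from plant import monitor
k=.7; s=monitor.sense(); p=s["tcp_pos"]; R0=Ro.from_euler("xyz",s["tool_rot"]); o=.019*R0.as_matrix()[:,2]
H=np.array([.617,.2625,0]); b=p-o-H; a0=np.degrees(np.arctan2(b[1],b[0])); print("bar",b+H,"r",np.hypot(*b[:2]),"door deg",(a0-(85.17-90+180+14.15))%360)
Z=lambda d:Ro.from_euler("z",d,degrees=True)
go(*[(H+Z(d).apply(b)+Z(k*d).apply(o),Z(k*d)*R0) for d in map(float,sys.argv[1:])])
E
python3 arc2.py 3 6 9 12 15 18 21 24
```

```text
bar [0.43683922 0.11273982 0.24493921] r 0.23427765383645022 door deg 30.415340489473635
t 12.3 tcp [0.443 0.127 0.234] F [ -6.9  -1.1 -12.5] zy [ 0.32  0.75 -0.58] [ 0.91 -0.4  -0.02] q [ 1.1  -0.12 -0.76  2.26 -1.13  1.23  0.49]
[-0.3  1.1 -0.4] [ 1.7 -0.  -1.2]
[-0.5  2.1 -0.8] [ 3.4 -0.1 -2.5]
[-0.8  3.2 -1.2] [ 5.1 -0.1 -3.7]
[-1.   4.4 -1.5] [ 6.8 -0.1 -4.9]
[-1.1  5.5 -1.7] [ 8.5 -0.2 -6.1]
[-1.2  6.7 -1.9] [10.2 -0.2 -7.4]
[-1.3  7.8 -2. ] [11.9 -0.3 -8.6]
[-1.3  9.  -2.1] [13.6 -0.3 -9.8]
```

```bash

python3 -m creep '[[1,-0.3,1.1,-0.4,1.7,0,-1.2],[1,-0.5,2.1,-0.8,3.4,0,-2.5],[1,-0.8,3.2,-1.2,5.1,0,-3.7],[1,-1.0,4.4,-1.5,6.8,0,-4.9],[1,-1.1,5.5,-1.7,8.5,-0.2,-6.1],[1,-1.2,6.7,-1.9,10.2,-0.2,-7.4],[1,-1.3,7.8,-2,11.9,-0.3,-8.6],[1,-1.3,9,-2.1,13.6,-0.3,-9.8]]'
python3 arc2.py 3 6 9 12 15 18 21 24
```

```text
clock: 13.1
tcp_pos: [0.5164, 0.0666, 0.2338]
tool_rot: [-3.113, -0.946, 1.423]
ft_force: [-4.9, -3.4, -8.8]
width: 0.0101
grasp_force: 49.8
bar [0.51463483 0.05124388 0.24493971] r 0.23475045129746785 door deg 54.827267774564234
t 13.1 tcp [0.516 0.067 0.234] F [-4.9 -3.4 -8.8] zy [ 0.09  0.81 -0.58] [ 0.99 -0.12 -0.02] q [ 1.01  0.32 -0.75  1.89 -0.75  1.29  0.45]
[-0.2  1.1 -0.3] [ 1.7 -0.  -1.2]
[-0.4  2.3 -0.6] [ 3.4 -0.1 -2.5]
[-0.5  3.4 -0.8] [ 5.1 -0.1 -3.7]
[-0.6  4.6 -0.9] [ 6.8 -0.1 -4.9]
[-0.6  5.7 -1.1] [ 8.5 -0.2 -6.1]
[-0.7  6.9 -1.1] [10.2 -0.2 -7.4]
[-0.6  8.1 -1.1] [11.9 -0.3 -8.6]
[-0.6  9.2 -1.1] [13.6 -0.3 -9.8]
```

```bash

python3 -m creep '[[1,-0.2,1.1,-0.3,1.7,0,-1.2],[1,-0.4,2.3,-0.6,3.4,0,-2.5],[1,-0.5,3.4,-0.8,5.1,0,-3.7],[1,-0.6,4.6,-0.9,6.8,0,-4.9],[1,-0.6,5.7,-1.1,8.5,-0.2,-6.1],[1,-0.7,6.9,-1.1,10.2,-0.2,-7.4],[1,-0.6,8.1,-1.1,11.9,-0.3,-8.6],[1,-0.6,9.2,-1.1,13.6,-0.3,-9.8]]'
python3 arc2.py 3 6 9 12 15 18 21 24
```

```text
clock: 13.9
tcp_pos: [0.607, 0.0426, 0.2339]
tool_rot: [-3.112, -0.946, 1.715]
ft_force: [-4.2, -11.1, 3.5]
width: 0.0102
grasp_force: 51.6
bar [0.60977459 0.02748454 0.24503306] r 0.23512650261191878 door deg 78.91902983268011
t 13.9 tcp [0.607 0.043 0.234] F [ -4.2 -11.1   3.5] zy [-0.15  0.8  -0.59] [ 0.99  0.17 -0.02] q [ 0.78  0.65 -0.71  1.45 -0.49  1.51  0.39]
[-0.1  1.2 -0.2] [ 1.7 -0.  -1.2]
[-0.2  2.3 -0.3] [ 3.4 -0.1 -2.5]
[-0.2  3.5 -0.4] [ 5.1 -0.1 -3.7]
[-0.2  4.7 -0.4] [ 6.8 -0.1 -4.9]
[-0.2  5.8 -0.4] [ 8.5 -0.2 -6.1]
[-0.1  7.  -0.3] [10.2 -0.2 -7.4]
[ 0.   8.2 -0.2] [11.9 -0.3 -8.6]
[ 0.2  9.3 -0.1] [13.6 -0.3 -9.8]
```

```bash

python3 -m creep '[[1,-0.1,1.2,-0.2,1.7,0,-1.2],[1,-0.2,2.3,-0.3,3.4,0,-2.5],[1,-0.2,3.5,-0.4,5.1,0,-3.7],[1,-0.2,4.7,-0.4,6.8,0,-4.9],[1,-0.2,5.8,-0.4,8.5,-0.2,-6.1],[1,-0.1,7,-0.3,10.2,-0.2,-7.4],[1,0,8.2,-0.2,11.9,-0.3,-8.6],[1,0,8.2,-0.2,11.9,-0.3,-8.6]]'
python3 arc2.py 3
python3 -m creep '[[0.45,0,0,0,0,0,0],[0.45,0,0,0,0,0,0],[0.45,0,0,0,0,0,0],[0.45,0,0,0,0,0,0],[0.45,0,0,-1,0,0,0],[0.45,0,0,-3,0,0,0],[0.45,0,0,-6,0,0,0],[0.45,0,0,-10,0,0,0]]'
python3 - <<'E'
from h import *
go()
from plant import eyes
for n in("top","scene"):
    d=eyes.snapshot(n); cv2.imwrite(f"pics/{n}4.png",d["color"]); np.savez(f"{n}4.npz",**d)
E
```

```text
clock: 14.7
tcp_pos: [0.6902, 0.0552, 0.234]
tool_rot: [-3.118, -0.943, 1.973]
ft_force: [4.2, -6.8, -1.0]
width: 0.0103
grasp_force: 51.8
bar [0.69661718 0.04123926 0.2451252 ] r 0.23514934244814367 door deg 100.47046658304464
t 14.7 tcp [0.69  0.055 0.234] F [ 4.2 -6.8 -1. ] zy [-0.34  0.74 -0.59] [ 0.91  0.41 -0.01] q [ 0.53  0.91 -0.68  0.99 -0.34  1.78  0.36]
[-0.   1.2 -0.1] [ 1.7 -0.  -1.2]
clock: 15.5
tcp_pos: [0.7208, -0.0159, 0.295]
tool_rot: [-3.115, -0.945, 1.977]
ft_force: [0.8, 0.3, 1.0]
width: 0.0466
grasp_force: 0.0
t 15.5 tcp [ 0.721 -0.016  0.295] F [0.8 0.3 1. ] zy [-0.34  0.73 -0.59] [ 0.91  0.41 -0.02] q [ 0.49  1.   -0.66  0.67 -0.33  2.01  0.31]
```

View pics/scene4.png

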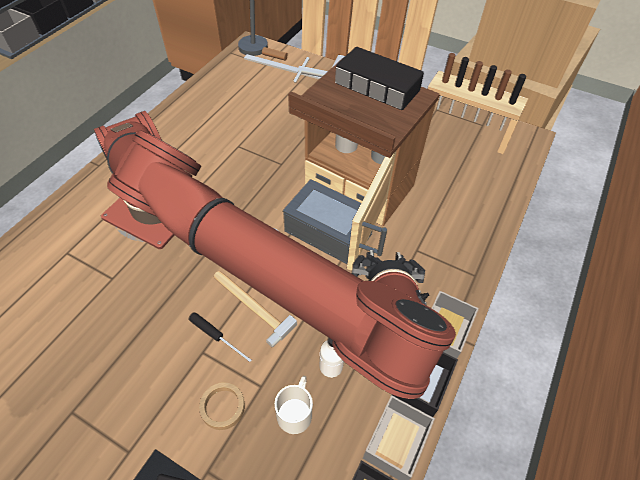

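View pics/top4.png

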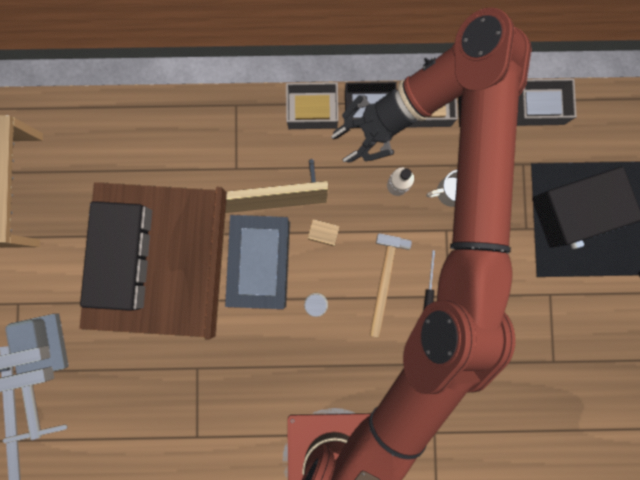

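The lid lies flat at (226–288, 217–307). The door runs from (225,197) to (327,187), about 10° past square, with the gripper clear and the other objects where they started. I'll check lid flatness, then hand in.

```bash
python3 - <<'E'
from h import *
t=cloud(np.load("top4.npz"))
L=t[222:302,232:284].reshape(-1,3); c,n,e=plane(L[~np.isnan(L[:,2])]); n*=np.sign(n[2])
print("lid",c.round(3),"tilt deg",np.degrees(np.arcsin(n[:2])).round(2),e)
if abs(n[1])<.03 and c[2]<.102:
    from plant import job; print(job.sign_off())
E
```

```text
lid [0.496 0.176 0.097] tilt deg [0.07 0.19] 0.0017523141843074248
the job is handed in; nothing more can be done
None
```

The job is handed in: the lid is fully shut (0.2° tilt), the door stands open at about 100°, the other things on the bench look unmoved in the final pictures, and it took about 15.6 s.

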